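# Centre-punch a plugged handle hole in a drawer front

### The arm

A 6-joint arm with a two-finger parallel gripper is mounted at the origin on the work surface. World frame = base frame: x ahead of the robot, y to its left, z up, the work surface at z = 0. Lengths are in mm, angles in rad, forces in N, time in s.
With the tool pointing down it reaches from about 400 to 825 mm from the base axis. Payload 7 kg.
Tool frame: the origin (TCP) lies at the centre of the arm's flange, where the gripper is bolted on; the fingertips stand 173 mm ahead of it and the grasp point (between the pads) lies 155 mm ahead of it; z points along the fingers, y is the line along which they close (so a half turn about z gives the same grasp; the last joint's range is limited). The gripper opens to 85 mm and grips with 20 to 120 N. Pads are 22 mm wide; open, the fingers measure 114 mm over their backs; the gripper's body (76 mm by 85 mm) begins 54 mm behind the grasp point. The pads swing forward as they close: fully open they stand 13 mm farther back than shut.
Start: joints at [-0.874, 0.359, 0.012, 0, -1.224, -0.288], TCP at [268.291, -619.368, 404.702] pointing down, gripper open.
Joint ranges: [-3.07, 3.07], [-1.43, 2.12], [-1.02, 1.25], [-3.03, 1.67], [-3.05, -0], [-3.03, 3.03]. Speed limits (rad/s): [2.39, 2.39, 3.01, 3.14, 3.14, 3.14].

### API

Orientations are given as a unit quaternion [x, y, z, w].
In Python, from workcell import readout, optics, order gives the robot as it stands.
- The arm moves only by the tool arm_command, never from a script. Its argument "increments" is a list that holds one entry, the list of rows, each a list of 7 numbers: the turn, a rotation vector about the tool's x, y, z normalised to -1 to 1, where 1 is pi rad, then the shift along the tool's x, y, z normalised to -1 to 1, where 1 is 0.02 m, then the opening, from 0 (shut) to 1 (fully open). A call has exactly 8 rows; each row shifts and turns the commanded pose from where the row before left it, along the tool's axes as they then stand; what a row does not reach is not made up. A row lasts 1/12 s, in which the tool goes at most 41.7 mm and 7.16 degrees, less where a joint would pass 70% of its speed; a pose out of reach is approached as far as the arm can. A call with a number of a shift or a turn outside -1 to 1 is refused whole. A call with a gripper value outside its range is refused whole. The fingers move at their own pace and stop on an object; the grip force is fixed at half the most. Time passes only in rows, so rows that do not move let the fingers close, or fill a call up. It gives the time, the measured TCP pose, the force, the opening and the grip force at its end, in the units of the state.
- readout.get_state(): the state, without advancing time (a new reading comes with each control period).
- optics.get_image(name): name is "scene" or "top"; returns the picture (420x560x3 uint8, red, green, blue); there is no depth.
- optics.get_calibration(name): a dict with "K" (3x3 intrinsics, pixels), "origin" and "rotation" of the camera in the world. Camera axes: x right, y up, looking along -z (the intrinsics and any distortion apply to the point x, -y, -z); pixel columns grow to the right and rows downward; lengths in mm; the calibration is good to about 2 mm. A picture is of the moment at which its call begins. get_calibration takes no time and is no camera call.
- order.job_done(): hands the job in; it is judged then, once.
The state is a dict: "t": time; "joints": joint angles; "qd": joint speeds; "effort": joint torques, N m; "tool_pos": TCP position; "tcp_rot": TCP orientation; "force": force on the tool from outside, world axes, zero at the start; "ft_torque": the same for the moment, N m; "width": opening from 0.0 (shut) to 1.0 (fully open); "grip_force": force on a finger pad.
Only numpy, scipy, OpenCV 4.12 (cv2) and the standard library are available. Lean on these libraries where they do the work, as an engineer would, in place of code of your own. Each camera call takes 0.05 s, during which the arm holds its last target. There are 200 camera calls.

### The job

Mark the plugged handle hole of the drawer front for drilling: take the brass automatic centre punch from its stand, set its point down through the brass bush of the template (not the black one) onto the plug, and press straight down, gently, until its spring trips with a snap, and no harder (it trips at about 12 N; more than 20 N would bruise the front). Then lower the punch back into its hole in the stand, upright and fully home, let go of it, and leave the other things where they are.

Things in the scene. Friction and masses are not known exactly. Their poses are not given: they have to be found in the camera images.
- punch: automatic centre punch, all round, 134 mm long, about 320 g, standing upright in the stand's hole. From the top: red cap 22 mm dia and 10 mm tall; brass grip 18 mm dia and 48 mm long; dark steel flange 34 mm dia and 4 mm thick, which rests on the stand's top; brass barrel 20 mm dia and 32 mm long; then the steel nose. Origin on its axis at the flange's underside, z up along it: the grip runs from z = 4 to 52 mm, the cap's top is at 62 mm, the point at -72 mm
- punch_grip (a point): middle of the punch's brass grip, on the axis, 28 mm above the flange's underside and 100 mm above the point. Grip it here, at any angle about its axis
- punch_tip (a point): the punch's point, at the lower end of the sprung nose (8 mm dia, ending in a cone 7 mm long, 40 mm out of the barrel at rest)
- nose (a joint): how far the nose is pushed into the barrel, m: 0 at rest (40 mm out), 9.5 mm at its hard stop. The push needed starts at about 4 N and climbs to a peak of about 12 N near 6 mm; there the spring trips and the push drops below 5 N; beyond 7.5 mm it has tripped. At the stop the force shoots up. The nose springs out by itself when the punch is lifted
- bush (a point): centre of the upper rim of the brass bush, z up: 13 mm hole, 24 mm outside, 8 mm tall. The nose passes through it; the top of the wooden plug lies somewhere between 14 and 27 mm below this rim (not measured, feel for it)
- drawer_front: white drawer front, 200 x 130 mm, on a rubber mat, fixed; its face is 22 mm above the counter. On it an aluminium template 130 x 56 x 5 mm with two bushes on its long axis: brass at x = +32 mm, black at x = -32 mm (an open hole, not to be marked), upper rims 35 mm above the counter. Origin: centre of the underside, x along the long side. It lies at any yaw
- stand: wooden tool stand, fixed, 70 mm (x) x 120 mm (y) x 80 mm tall, with two through holes in a row along its y: the punch's at y = -28 mm, the nail set's at y = +28 mm. Origin: centre of the underside. Fingers that straddle the punch along the stand's x clear the nail set
- stand_hole (a point): centre of the mouth of the punch's hole (25 mm dia), on the stand's top, 80 mm above the counter. Home means the punch's flange lies on this mouth
- nail_set: blue-handled steel nail set in the stand's other hole, 56 mm from the punch; its grip rises 26 mm above the stand's top, 12 mm thick; origin on its axis at the level of the stand's top; leave it alone
- screwdriver: screwdriver lying at the far side of the counter; bystander, leave it alone
- mug: blue mug, 80 mm wide, 90 mm tall; bystander, leave it alone
- cup_pull: steel bar handle, 105 mm long, 35 mm tall; bystander, leave it alone
- screw_jar: amber screw jar, 64 mm wide, 85 mm tall; bystander, leave it alone
- tape_measure: yellow tape measure, 75 x 40 x 68 mm; bystander, leave it alone
Not all that is in view belongs to the job. What is shaped like the stand but purple or red is not meant. Of the things that look like the punch, the smaller one is meant.

How it is judged (in metres and radians):
On the way, in this order (a step that is already met when the one before it is completed fails the run):
1. the punch's point is down inside the brass bush, the punch upright and its spring not yet tripped (horizontal distance between punch_tip and bush below 0.005 m and z of punch_tip in the frame of bush below -0.01 m and angle between punch's own z axis and vertical below 0.17 rad and value of joint nose below 0.006 m), for 0.05 s.
2. the punch trips on the plug: its nose is pushed in beyond 7.5 mm with the point in the brass bush and the punch upright within 10 degrees (horizontal distance between punch_tip and bush below 0.005 m and z of punch_tip in the frame of bush below -0.01 m and angle between punch's own z axis and vertical below 0.17 rad and value of joint nose above 0.0075 m and contact force between punch and drawer_front above 0.3 N), for 0.05 s.
3. the punch has been lifted clear of the bush and its nose has sprung out (z of punch_tip in the frame of bush above 0.005 m and value of joint nose below 0.003 m), for 0.1 s.
At the end, for the whole second after the job is handed in: the punch stands in its hole in the stand, flange on the mouth (within 4 mm sideways and in height), upright within 4.6 degrees, at rest, released, nose sprung out; the nail set and the other loose things lie within 20 mm of where they started (horizontal distance between punch and stand_hole below 0.004 m and z of punch in the frame of stand_hole between -0.004 and 0.004 m and angle between punch's own z axis and vertical below 0.08 rad and linear speed of punch below 0.02 m/s and value of joint nose below 0.003 m and distance of each of nail_set, screwdriver, mug, cup_pull, screw_jar, tape_measure from where it was at the start of the episode below 0.02 m); the robot touches nothing.
It fails at once if the punch is pressed on the drawer front with more than 20 N (contact force between punch and drawer_front above 20 N).
It fails at once if the punch leans by more than 15 degrees while its spring is pressed in (value of joint nose above 0.004 m and angle between punch's own z axis and vertical above 0.26 rad).
It fails at once if the punch is dropped (falls free at over 0.5 m/s) (contact force between punch and anything else below 0.05 N and linear speed of punch above 0.5 m/s).
It fails at once if the nail set or another bystander is shifted by more than 30 mm (distance of any of nail_set, screwdriver, mug, cup_pull, screw_jar, tape_measure from where it was at the start of the episode above 0.03 m).
It also fails if it takes over 64 s, if anything falls off the work surface, if the arm or the gripper's body presses on something with over 40 N, if the wrist force passes 120 N, or if a joint passes its speed limit or range.

## Working session

There is one attempt and no reset: what is moved stays moved. The work goes in short steps, Python scripts to look and compute and a tool call to move; the robot and the scene stay as the last step left them, time stands still between calls to the robot, and variables do not carry over. Pictures are saved under pics/ and viewed, at most 10 in all, crops included, and the job is handed in when it is done.

Besides the shell and the picture viewer there is one more tool, called after "Call:" as name(argument=value, ...), one argument or row to a line, values as JSON. arm_command: Moves the arm, as the interface text tells. Scaled input: -1 to 1 covers 0.02 m each way for a shift and pi rad each way for a turn. Its arguments: {"type":"object","properties":{"increments":{"type":"array"}},"required":["increments"]}

```bash
mkdir -p pics
python3 - <<'E'
from workcell import readout, optics
import cv2
for n in("scene","top"):
    im=optics.get_image(n); cv2.imwrite(f"pics/{n}0.png",im[:,:,::-1])
    c=optics.get_calibration(n); print(n,c)
print(readout.get_state())
E
```

```text
scene {'K': array([[464.36345973,   0.        , 272.62615902],
       [  0.        , 464.36345973, 209.94206619],
       [  0.        ,   0.        ,   1.        ]]), 'origin': array([1080.5252802 ,  690.91157886,  814.63734453]), 'rotation': array([0.13094883, 0.40158792, 0.86181319, 0.2808159 ])}
top {'K': array([[384.68613769,   0.        , 281.83126107],
       [  0.        , 384.68613769, 209.41392213],
       [  0.        ,   0.        ,   1.        ]]), 'origin': array([ 463.91586798,  -11.56796042, 1042.52885411]), 'rotation': array([-0.03977933,  0.02578919,  0.71106043, -0.70153089])}
{'t': 0.1, 'joints': array([-8.73881444e-01,  3.59286072e-01,  1.11434105e-02, -2.75176055e-04,
       -1.22407106e+00, -2.88114101e-01]), 'qd': array([-0.00094632, -0.0013291 ,  0.00264009,  0.00239786, -0.00020098,
       -0.00137828]), 'effort': array([-2.16530163e-03, -5.84763908e+01,  2.94111711e+01,  6.95461750e+00,
       -3.12172611e-03, -2.46733561e-05]), 'tool_pos': array([ 268.25065764, -619.22061432,  403.87899084]), 'tcp_rot': array([-2.02934145e-01,  9.79192123e-01,  6.85638287e-04, -2.21112108e-04]), 'force': array([-0.28307123,  0.80445525,  0.53750886]), 'ft_torque': array([ 0.0478231 , -0.03221443,  0.05225012]), 'grip_force': 0.0, 'width': 0.9999322574566076}
```

View pics/scene0.png

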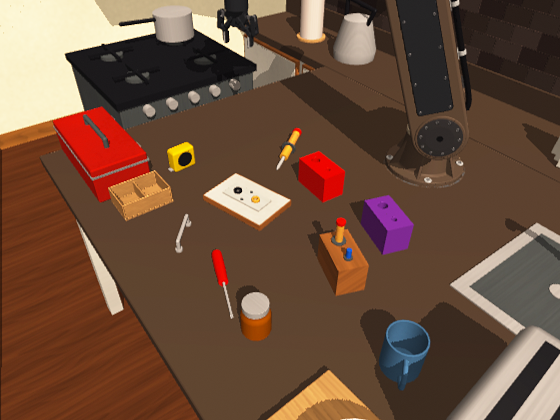

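View pics/top0.png

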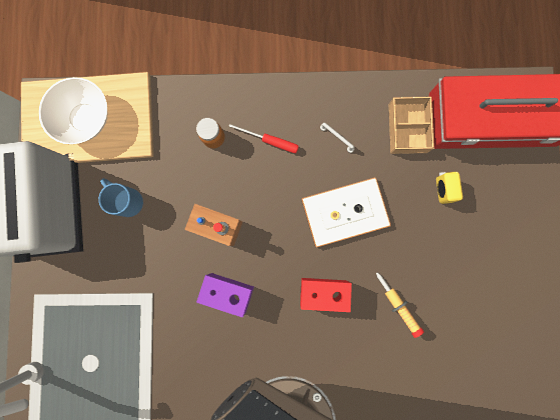

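The top view shows the wooden stand at about (212,225), with the red-capped punch at (220,228) and the blue nail set at (201,220). The drawer front is at (346,212), with the brass bush at about (335,216) and the black one at about (358,209).

Candidates for the punch:
- The one standing in the wooden stand: top (220,228), scene (340,225).
- The larger yellow one lying down: top (405,305), scene (290,148).

The smaller, upright one is meant. The purple stand (226,296) and the red stand (327,296) are not.

```bash
cat > h.py <<'E'
import numpy as np, cv2
from scipy.spatial.transform import Rotation as R
from workcell import readout, optics
cal={n:optics.get_calibration(n) for n in("scene","top")}
def ray(n,u,v):
    c=cal[n];d=np.linalg.solve(c["K"],[u,v,1.]);d=R.from_quat(c["rotation"]).apply([d[0],-d[1],-d[2]])
    return c["origin"],d/np.linalg.norm(d)
def plane(n,u,v,z):
    o,d=ray(n,u,v);return o+d*(z-o[2])/d[2]
def proj(n,p):
    c=cal[n];q=R.from_quat(c["rotation"]).inv().apply(np.asarray(p,float)-c["origin"]);q=c["K"]@[q[0],-q[1],-q[2]];return q[:2]/q[2]
def tri(a,b):
    (o,d),(p,e)=ray("scene",*a),ray("top",*b)
    s,t=np.linalg.lstsq(np.c_[d,-e],p-o,rcond=None)[0];x,y=o+s*d,p+t*e
    return (x+y)/2,np.linalg.norm(x-y)
def blobs(im,lo,hi,roi,amin=6):
    x0,y0,x1,y1=roi;h=cv2.cvtColor(im[y0:y1,x0:x1],cv2.COLOR_RGB2HSV)
    m=cv2.inRange(h,np.array(lo),np.array(hi));n,l,s,c=cv2.connectedComponentsWithStats(m)
    return [(s[i,4],np.round(c[i]+[x0,y0],1),s[i,:4]+[x0,y0,0,0]) for i in range(1,n) if s[i,4]>=amin]
E
python3 - <<'E'
from h import *
S=cv2.imread("pics/scene0.png")[:,:,::-1];T=cv2.imread("pics/top0.png")[:,:,::-1]
rs,rt=(310,205,375,300),(175,195,250,255)
for n,im,r in(("S",S,rs),("T",T,rt)):
    print(n,"red",blobs(im,(0,200,120),(5,255,255),r),"blue",blobs(im,(100,120,60),(125,255,255),r))
    print(n,"wood",blobs(im,(6,90,60),(20,210,255),r,100))
bs,bt=(205,170,290,230),(300,175,395,250)
for n,im,r in(("S",S,bs),("T",T,bt)):
    print(n,"brass",blobs(im,(12,110,90),(30,255,255),r,4),"black",blobs(im,(0,0,0),(180,255,60),r,8))
    print(n,"white",blobs(im,(0,0,150),(180,60,255),r,200))
a=cv2.resize(S[205:300,305:380],None,fx=5,fy=5,interpolation=2);b=cv2.resize(T[190:260,175:250],None,fx=5,fy=5,interpolation=2)
c=np.zeros((600,800,3),np.uint8);c[:475,:375]=a;c[:350,400:775]=b
cv2.imwrite("pics/crop.png",c[:,:,::-1])
E
```

```text
S red [(np.int32(74), array([340.6, 221.5]), array([336, 217,  10,  10]))] blue [(np.int32(52), array([348.4, 252.9]), array([346, 248,   6,  11]))]
S wood [(np.int32(5169), array([340.6, 256.8]), array([310, 205,  65,  95]))]
T red [] blue [(np.int32(22), array([199.7, 220. ]), array([197, 218,   6,   5]))]
T wood [(np.int32(1267), array([212.9, 224.7]), array([184, 203,  59,  43]))]
S brass [(np.int32(1220), array([253. , 178.6]), array([205, 170,  85,  29])), (np.int32(1543), array([242.3, 218.4]), array([205, 196,  85,  34])), (np.int32(49), array([255.1, 198.9]), array([251, 196,   9,   7]))] black [(np.int32(31), array([237.5, 190. ]), array([234, 188,   8,   5]))]
S white [(np.int32(1976), array([246.9, 198.5]), array([205, 174,  84,  50]))]
T brass [(np.int32(245), array([341.7, 214.4]), array([302, 177,  89,  71])), (np.int32(5), array([380.6, 193. ]), array([380, 191,   2,   5])), (np.int32(15), array([384., 204.]), array([382, 197,   5,  15])), (np.int32(51), array([334.6, 214.6]), array([331, 211,   8,   8]))] black [(np.int32(21), array([356.5, 208.1]), array([355, 204,   4,   8]))]
T white [(np.int32(3606), array([345.7, 211.8]), array([303, 179,  87,  67]))]
```

View pics/crop.png

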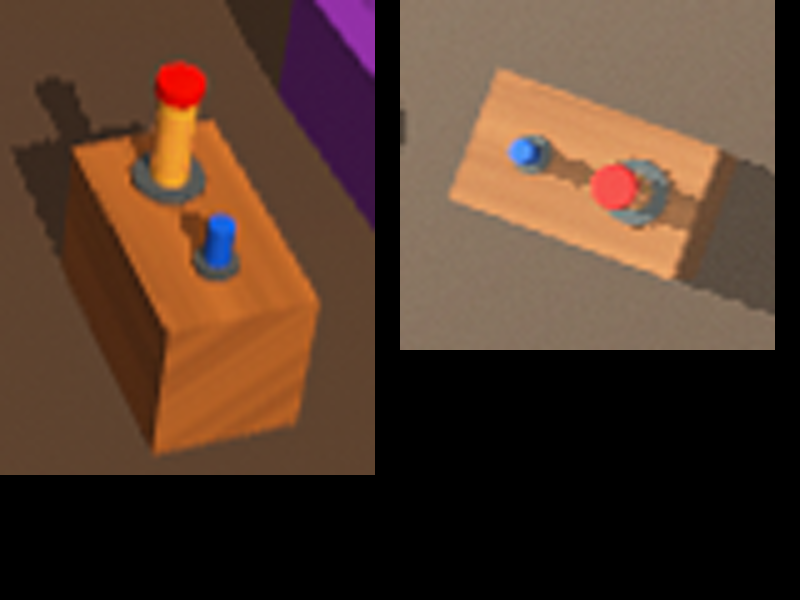

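The crop confirms the small upright punch in the brown stand, with its cap at top (217.4,227.2) and scene (340.8,221.2). In the top view its flange is at about (222.2,228.0). The stand's top corners are clear in both views.

Run:
```python
from h import *
f=lambda X,ox,oy:((X[0]+.5)/5-.5+ox,(X[1]+.5)/5-.5+oy)
tc=[f(p,175,190) for p in((98,69),(321,149),(275,279),(50,198))]
sc=[f(p,305,205) for p in((74,148),(213,122),(318,302),(168,333))]
P=np.array([plane("top",*p,80) for p in tc]);Q=np.array([plane("scene",*p,80) for p in sc])
print("top corners",P.round(1).tolist(),P.mean(0));print("scene corners",Q.round(1).tolist(),Q.mean(0))
# nail set: blue top, z~106
print("cap top z142", plane("top",*f((214,188),175,190),137), plane("scene",340.8,221.2,137), tri((340.8,221.2),f((214,188),175,190)))
print("flange z84",plane("top",*f((238,192),175,190),84),plane("scene",*f((169,178),305,205),83))
print("nail",plane("top",*f((125,152),175,190),106),plane("scene",*f((221,220),305,205),106))
for a in((334.6,214.6),):print("bush top",plane("top",*a,35))
print("bush scene",plane("scene",255.1,198.9,35),tri((255.1,198.9),(334.6,214.6)))
print("black",plane("top",357.5,208.3,35),plane("scene",237.5,190,35))
# white drawer front rectangle
T=cv2.imread("pics/top0.png")[:,:,::-1];S=cv2.imread("pics/scene0.png")[:,:,::-1]
for n,im,r in(("top",T,(295,170,400,255)),("scene",S,(200,165,300,235))):
    x0,y0,x1,y1=r;m=cv2.inRange(cv2.cvtColor(im[y0:y1,x0:x1],cv2.COLOR_RGB2HSV),(0,0,150),(180,60,255))
    c=max(cv2.findContours(m,0,1)[0],key=cv2.contourArea)[:,0]+[x0,y0]
    w=np.array([plane(n,*p,22)[:2] for p in c],np.float32);b=cv2.minAreaRect(w);print(n,b)
# black bush etc crop
a=cv2.resize(S[170:230,200:295],None,fx=8,fy=8,interpolation=2)[:300,:760];b=cv2.resize(T[190:232,315:380],None,fx=7,fy=7,interpolation=2)
c=np.zeros((600,800,3),np.uint8);c[:300,:760]=a;c[304:598,:455]=b;cv2.imwrite("pics/crop2.png",c[:,:,::-1])
```

```text
top corners [[572.1, 228.4, 80.0], [530.0, 115.4, 80.0], [465.2, 138.6, 80.0], [507.2, 252.1, 80.0]] [518.59629876 183.60987797  80.        ]
scene corners [[529.0, 118.7, 80.0], [464.7, 143.5, 80.0], [507.3, 254.7, 80.0], [571.7, 230.0, 80.0]] [518.19911111 186.70986459  80.        ]
cap top z142 [508.28821281 158.60590972 137.        ] [506.33163449 158.85653301 137.        ] (array([507.66536286, 159.00813818, 137.80867642]), np.float64(1.6022298885071204))
flange z84 [508.72277078 156.51906173  84.        ] [509.37577571 161.66424209  83.        ]
nail [528.04023924 208.24887922 106.        ] [526.89699012 210.99768209 106.        ]
bush top [ 542.14752359 -130.31131939   35.        ]
bush scene [ 544.39152593 -124.00782158   35.        ] (array([ 541.66537801, -130.17795486,   29.9303075 ]), np.float64(2.2608594899067302))
black [ 557.85839173 -190.58973109   35.        ] [ 561.35005711 -184.85027319   35.        ]
top ((550.77880859375, -161.42196655273438), (130.87884521484375, 201.09962463378906), 15.192376136779785)
scene ((550.2733154296875, -158.44692993164062), (128.07147216796875, 198.37474060058594), 15.132403373718262)
```

View pics/crop2.png

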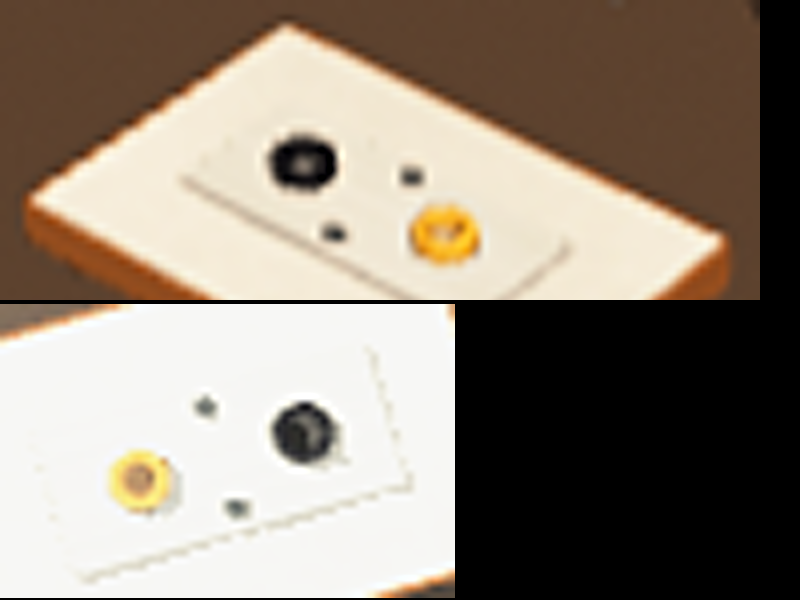

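The lower crop shows the brass bush at top (334.6,214.9), on the plug side, and the black bush at top (358,208). The stand centre is about (518.4,185), which puts the punch at (508.6,159). The bush is at about (543,-129). The two views disagree by about 3 mm in y, so I'll correct relatively from close by. Setting out now.

Call:
arm_command(
  increments=[
    [[0, 0, -0.036, -0.9, 1, 0, 1], [0, 0, -0.036, -0.9, 0.9, 0, 1], [0, 0, -0.036, -1, 0.8, 0, 1], [0, 0, -0.036, -1, 0.6, 0, 1], [0, 0, -0.036, -1, 0.5, 0, 1], [0, 0, -0.036, -1, 0.3, 0, 1], [0, 0, -0.036, -1, 0.2, 0, 1], [0, 0, 0, -1, 0.1, 0, 1]],
  ],
)

```text
t: 0.77
tool_pos: [319.5, -440.5, 404.4]
tcp_rot: [-0.568, 0.823, 0.0, -0.0]
force: [-0.0, 0.4, -0.5]
width: 0.998
grip_force: 0.0
```

```bash
cat >> h.py <<'E'
def togo(p,yaw=None):
    "delta of the TCP to p (tool vertical, tool-y at yaw deg) in move units, tool axes as now"
    s=readout.get_state();r=R.from_quat(s["tcp_rot"]);d=r.inv().apply(np.asarray(p)-s["tool_pos"])/20
    ya=r.apply([0,1,0]);xa=r.apply([1,0,0]);za=r.apply([0,0,1])
    out=[d.round(2)]
    if yaw is not None:
        t=np.radians(yaw);y=np.array([np.cos(t),np.sin(t),0]);z=np.array([0,0,-1.]);g=R.from_matrix(np.c_[np.cross(y,z),y,z])
        out.append(((r.inv()*g).as_rotvec()/np.pi).round(4))
    print("t",round(s["t"],2),"pos",s["tool_pos"].round(1),"yaw",np.degrees(np.arctan2(ya[1],ya[0])).round(1),"za",za.round(3),"F",s["force"].round(1),"w",round(s["width"],3),"grip",round(s["grip_force"],1),"\ntogo shift/20,turn/pi",*out)
E
python3 -c "
from h import *
togo([508.6,158.9,404],159.6)"
```

```text
t 0.77 pos [ 319.5 -440.5  404.4] yaw 159.2 za [-0.  0. -1.] F [-0.   0.4 -0.5] w 0.998 grip 0.0 
togo shift/20,turn/pi [-3.137e+01  1.800e+00  3.000e-02] [ 0.0002  0.0001 -0.0022]
```

Call:
arm_command(
  increments=[
    [[0, 0, 0, -0.98, 0.056, 0, 1], [0, 0, 0, -0.98, 0.056, 0, 1], [0, 0, 0, -0.98, 0.056, 0, 1], [0, 0, 0, -0.98, 0.056, 0, 1], [0, 0, 0, -0.98, 0.056, 0, 1], [0, 0, 0, -0.98, 0.056, 0, 1], [0, 0, 0, -0.98, 0.056, 0, 1], [0, 0, -0.002, -0.98, 0.056, 0, 1]],
  ],
)

```text
t: 1.43
tool_pos: [367.8, -291.2, 404.5]
tcp_rot: [-0.567, 0.823, 0.0, -0.0]
force: [0.2, -0.2, -0.4]
width: 0.999
grip_force: 0.0
```

Call:
arm_command(
  increments=[
    [[0, 0, 0, -0.98, 0.056, 0, 1], [0, 0, 0, -0.98, 0.056, 0, 1], [0, 0, 0, -0.98, 0.056, 0, 1], [0, 0, 0, -0.98, 0.056, 0, 1], [0, 0, 0, -0.98, 0.056, 0, 1], [0, 0, 0, -0.98, 0.056, 0, 1], [0, 0, 0, -0.98, 0.056, 0, 1], [0, 0, 0, -0.98, 0.056, 0, 1]],
  ],
)

```text
t: 2.1
tool_pos: [415.2, -141.5, 404.5]
tcp_rot: [-0.567, 0.823, 0.0, -0.0]
force: [0.3, 0.5, 0.4]
width: 0.997
grip_force: 0.0
```

Call:
arm_command(
  increments=[
    [[0, 0, 0, -0.98, 0.056, 0, 1], [0, 0, 0, -0.98, 0.056, 0, 1], [0, 0, 0, -0.98, 0.056, 0, 1], [0, 0, 0, -0.98, 0.056, 0, 1], [0, 0, 0, -0.98, 0.056, 0, 1], [0, 0, 0, -0.98, 0.056, 0, 1], [0, 0, 0, -0.98, 0.056, 0, 1], [0, 0, 0, -0.98, 0.056, 0, 1]],
  ],
)

```text
t: 2.77
tool_pos: [462.7, 8.2, 404.5]
tcp_rot: [-0.567, 0.823, 0.0, -0.0]
force: [0.1, 0.2, -0.2]
width: 1.001
grip_force: 0.0
```

Call:
arm_command(
  increments=[
    [[0, 0, 0, -0.98, 0.056, 0, 1], [0, 0, 0, -0.98, 0.056, 0, 1], [0, 0, 0, -0.98, 0.056, 0, 1], [0, 0, 0, -0.98, 0.056, 0, 1], [0, 0, 0, -0.98, 0.056, 0, 1], [0, 0, 0, -0.98, 0.056, 0, 1], [0, 0, 0, -0.98, 0.056, 0, 1], [0, 0, 0, -0.98, 0.056, 0, 1]],
  ],
)

```text
t: 3.43
tool_pos: [510.4, 158.1, 404.5]
tcp_rot: [-0.567, 0.823, 0.0, -0.0]
force: [0.4, -0.5, 0.6]
width: 1.0
grip_force: 0.0
```

```bash
python3 -c "
from h import *
togo([508.6,158.9,263],159.6)"
```

```text
t 3.43 pos [510.4 158.1 404.5] yaw 159.1 za [-0. -0. -1.] F [ 0.4 -0.5  0.6] w 1.0 grip 0.0 
togo shift/20,turn/pi [-0.01  0.1   7.08] [ 0.0001 -0.0001 -0.0026]
```

Call:
arm_command(
  increments=[
    [[0, 0, -0.0026, 0, 0.1, 0.95, 1], [0, 0, 0, 0, 0, 0.95, 1], [0, 0, 0, 0, 0, 0.95, 1], [0, 0, 0, 0, 0, 0.95, 1], [0, 0, 0, 0, 0, 0.9, 1], [0, 0, 0, 0, 0, 0.3, 1], [0, 0, 0, 0, 0, 0, 1], [0, 0, 0, 0, 0, 0, 1]],
  ],
)

```text
t: 4.1
tool_pos: [508.7, 158.0, 305.1]
tcp_rot: [-0.571, 0.821, -0.0, -0.0]
force: [0.2, 0.7, -0.1]
width: 1.001
grip_force: 0.0
```

Run:
```python
from h import *
togo([508.6,158.9,263],159.6)
S=optics.get_image("scene");T=optics.get_image("top")
a=cv2.resize(S[170:270,300:400],None,fx=4,fy=4,interpolation=2);b=cv2.resize(T[180:280,165:265],None,fx=4,fy=4,interpolation=2)
cv2.imwrite("pics/g1.png",np.hstack([a,b])[:,:,::-1])
```

```text
t 4.1 pos [508.7 158.  305.1] yaw 159.6 za [ 0. -0. -1.] F [ 0.2  0.7 -0.1] w 1.001 grip 0.0 
togo shift/20,turn/pi [-0.04  0.02  2.1 ] [-0.0001 -0.0001  0.0001]
```

View pics/g1.png

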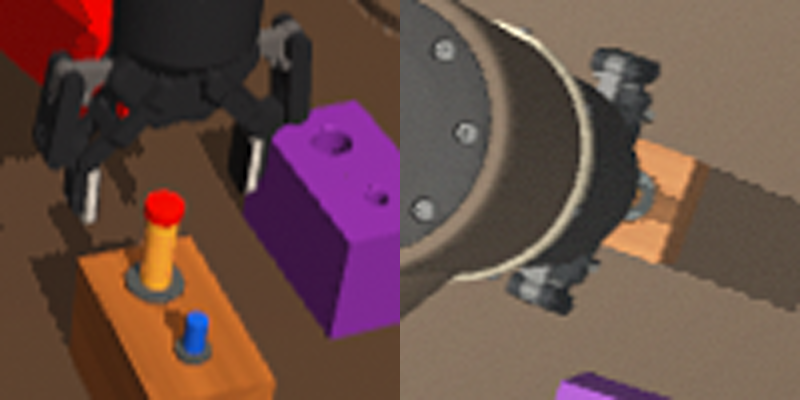

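The gripper straddles the punch and clears the nail set; it still has to go 42 mm lower. I'll descend, narrow the fingers without touching, and check the centring.

Call:
arm_command(
  increments=[
    [[0, 0, 0, -0.04, 0.0, 0.7, 0.9], [0, 0, 0, 0, 0, 0.7, 0.7], [0, 0, 0, 0, 0, 0.5, 0.5], [0, 0, 0, 0, 0, 0.2, 0.4], [0, 0, 0, 0, 0, 0, 0.36], [0, 0, 0, 0, 0, 0, 0.36], [0, 0, 0, 0, 0, 0, 0.36], [0, 0, 0, 0, 0, 0, 0.36]],
  ],
)

```text
t: 4.87
tool_pos: [508.9, 158.6, 263.5]
tcp_rot: [-0.571, 0.821, -0.0, 0.001]
force: [-0.1, -0.6, -0.2]
width: 0.363
grip_force: 0.0
```

Run:
```python
from h import *
togo([508.6,158.9,263],159.6)
S=optics.get_image("scene")
cv2.imwrite("pics/g2.png",cv2.resize(S[190:260,300:390],None,fx=7,fy=7,interpolation=2)[:,:,::-1])
```

```text
t 4.87 pos [508.9 158.6 263.5] yaw 159.6 za [ 0.001  0.001 -1.   ] F [-0.1 -0.6 -0.2] w 0.363 grip 0.0 
togo shift/20,turn/pi [-0.01  0.02  0.02] [-0.0002  0.0003  0.0001]
```

View pics/g2.png

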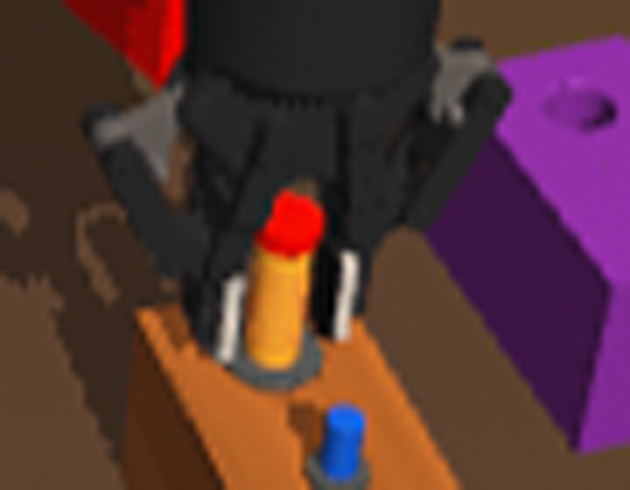

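The narrowed pads stand either side of the grip, centred to about 2 mm once the camera's oblique view is allowed for. Closing now.

Call:
arm_command(
  increments=[
    [[0, 0, 0, 0, 0, 0, 0.28], [0, 0, 0, 0, 0, 0, 0.24], [0, 0, 0, 0, 0, 0, 0.2], [0, 0, 0, 0, 0, 0, 0.1], [0, 0, 0, 0, 0, 0, 0], [0, 0, 0, 0, 0, 0, 0], [0, 0, 0, 0, 0, 0, 0], [0, 0, 0, 0, 0, 0, 0]],
  ],
)

```text
t: 5.58
tool_pos: [508.6, 158.5, 263.0]
tcp_rot: [-0.571, 0.821, -0.0, 0.0]
force: [-3.2, 0.8, 5.3]
width: 0.195
grip_force: 58.3
```

Run:
```python
from h import *
togo([508.6,158.9,263],159.6)
```

```text
t 5.58 pos [508.6 158.5 263. ] yaw 159.6 za [ 0.  0. -1.] F [-3.2  0.8  5.3] w 0.195 grip 58.3 
togo shift/20,turn/pi [-0.02  0.01 -0.  ] [-0.      0.      0.0001]
```

Gripped, at width 0.195 and 58 N. Lifting.

Call:
arm_command(
  increments=[
    [[0, 0, 0, 0, 0, -0.2, 0], [0, 0, 0, 0, 0, -0.5, 0], [0, 0, 0, 0, 0, -0.9, 0], [0, 0, 0, 0, 0, -0.9, 0], [0, 0, 0, 0, 0, -0.9, 0], [0, 0, 0, 0, 0, -0.9, 0], [0, 0, 0, 0, 0, -0.7, 0], [0, 0, 0, 0, 0, -0.5, 0]],
  ],
)

```text
t: 6.25
tool_pos: [508.7, 158.4, 374.7]
tcp_rot: [-0.571, 0.821, -0.0, 0.001]
force: [0.2, 0.2, -3.6]
width: 0.2
grip_force: 58.5
```

Run:
```python
from h import *
togo([542.5,-129,340],159.6)
S=optics.get_image("scene");T=optics.get_image("top")
cv2.imwrite("pics/s_lift.png",S[:,:,::-1]);cv2.imwrite("pics/t_lift.png",T[:,:,::-1])
print(blobs(S,(0,200,120),(5,255,255),(300,100,380,230)))
cv2.imwrite("pics/g3.png",cv2.resize(S[120:270,290:400],None,fx=4,fy=4,interpolation=2)[:,:,::-1])
```

```text
t 6.25 pos [508.7 158.4 374.7] yaw 159.6 za [ 0.001  0.001 -1.   ] F [ 0.2  0.2 -3.6] w 0.2 grip 58.5 
togo shift/20,turn/pi [12.88 -6.59  1.72] [-0.0003  0.0005  0.0001]
[(np.int32(302), array([313.7, 160.4]), array([300, 151,  28,  27])), (np.int32(59), array([330.9, 171.8]), array([328, 165,   6,  14])), (np.int32(55), array([346.7, 181.5]), array([343, 177,   8,   9])), (np.int32(48), array([314.5, 185.5]), array([309, 180,  12,  12])), (np.int32(162), array([326.1, 193.9]), array([318, 182,  16,  21]))]
```

View pics/g3.png

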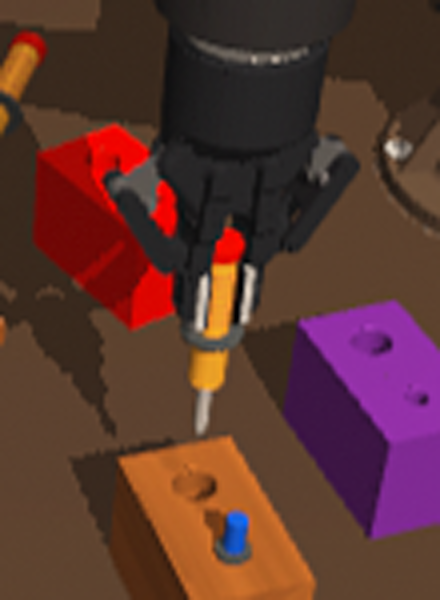

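The punch hangs upright, with its point at scene (340,228), and the stand hole at (338,240.6) is free. Next, to above the brass bush.

Call:
arm_command(
  increments=[
    [[0, 0, 0, 0.4, -0.2, 0, 0], [0, 0, 0, 0.8, -0.41, 0, 0], [0, 0, 0, 0.9, -0.46, 0, 0], [0, 0, 0, 0.9, -0.46, 0, 0], [0, 0, 0, 0.9, -0.46, 0, 0], [0, 0, 0, 0.9, -0.46, 0.1, 0], [0, 0, 0, 0.9, -0.46, 0.1, 0], [0, 0, 0, 0.9, -0.46, 0.2, 0]],
  ],
)

```text
t: 7.02
tool_pos: [525.4, 9.7, 363.6]
tcp_rot: [-0.571, 0.821, 0.0, -0.001]
force: [0.5, 0.4, -3.3]
width: 0.199
grip_force: 58.6
```

Call:
arm_command(
  increments=[
    [[0, 0, 0, 0.9, -0.46, 0.3, 0], [0, 0, 0, 0.9, -0.46, 0.3, 0], [0, 0, 0, 0.9, -0.46, 0.3, 0], [0, 0, 0, 0.9, -0.46, 0.2, 0], [0, 0, 0, 0.9, -0.46, 0.2, 0], [0, 0, 0, 0.9, -0.46, 0, 0], [0, 0, 0, 0.6, -0.31, 0, 0], [0, 0, 0, 0.28, -0.15, 0, 0]],
  ],
)

```text
t: 7.68
tool_pos: [541.8, -130.9, 337.0]
tcp_rot: [-0.57, 0.822, 0.001, -0.001]
force: [0.2, 0.2, -3.9]
width: 0.201
grip_force: 58.7
```

Run:
```python
from h import *
togo([542.5,-129,300],159.6)
print("lift: tip",plane("scene",339.9,227.9,119.7),"hole",plane("scene",338.1,240.6,80))
S=optics.get_image("scene");T=optics.get_image("top")
cv2.imwrite("pics/s_b.png",S[:,:,::-1]);cv2.imwrite("pics/t_b.png",T[:,:,::-1])
a=cv2.resize(S[130:230,205:295],None,fx=5,fy=5,interpolation=2);b=cv2.resize(T[175:255,300:360],None,fx=5,fy=5,interpolation=2)
c=np.zeros((500,760,3),np.uint8);c[:500,:450]=a;c[:400,460:760]=b;cv2.imwrite("pics/b1.png",c[:,:,::-1])
```

```text
t 7.68 pos [ 541.8 -130.9  337. ] yaw 159.5 za [-0.003 -0.    -1.   ] F [ 0.2  0.2 -3.9] w 0.201 grip 58.7 
togo shift/20,turn/pi [-0.1  -0.    1.85] [ 0.0009 -0.0004 -0.0005]
lift: tip [508.60736661 160.80098642 119.7       ] hole [508.47764024 160.07051054  80.        ]
```

View pics/b1.png

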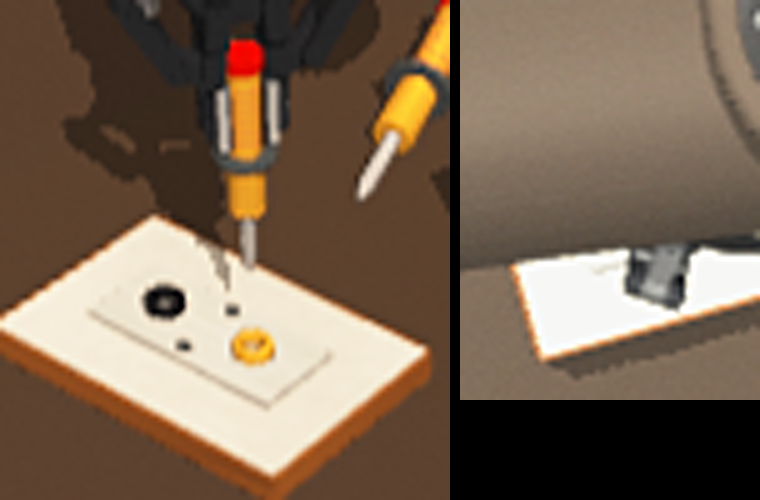

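The point is at scene (254.3,183.0), hanging over the brass bush at scene (255.2,198.2). The top view is blocked by the arm. I'll compare the two within the scene view.

Run:
```python
from h import *
togo([542.5,-129,300],159.6)
t=plane("scene",254.3,183.0,82);print("tip",t)
S=cv2.imread("pics/scene0.png")[:,:,::-1]
for v in(197.8,198.2,198.6):print("bush",v,plane("scene",255.2,v,35), )
print("proj rim pts",[proj("scene",np.array([544.4,-126,z])+np.array(d)) .round(1) for z in(27,35) for d in([0,12,0],[0,-12,0],[12,0,0],[-12,0,0])])
# brass extents in first picture, fine
g=cv2.resize(S[185:212,240:270],None,fx=10,fy=10,interpolation=2);h=cv2.cvtColor(g,cv2.COLOR_RGB2HSV)
m=cv2.inRange(h,(12,90,80),(30,255,255));x,y,w,hh=cv2.boundingRect(max(cv2.findContours(m,0,2)[0],key=cv2.contourArea));print("brass box",240+x/10-.45,185+y/10-.45,240+(x+w)/10-.45,185+(y+hh)/10-.45)
```

```text
t 7.78 pos [ 542.  -130.1  337.4] yaw 159.5 za [-0.002 -0.    -1.   ] F [-1.3 -0.3 -4.4] w 0.2 grip 58.7 
togo shift/20,turn/pi [-0.06 -0.01  1.87] [ 0.0007 -0.0003 -0.0006]
tip [ 540.48053508 -131.43287657   82.        ]
bush 197.8 [ 541.49037672 -127.76162066   35.        ]
bush 198.2 [ 542.46820238 -126.33642821   35.        ]
bush 198.6 [ 543.44396237 -124.91424651   35.        ]
proj rim pts [array([257.3, 203.1]), array([252.3, 198.6]), array([251.1, 202.5]), array([258.4, 199.2]), array([257.2, 200.8]), array([252.2, 196.3]), array([251. , 200.2]), array([258.3, 196.9])]
brass box 250.65 195.05 259.65000000000003 202.95000000000002
```

Call:
arm_command(
  increments=[
    [[0, 0, 0, -0.06, 0, 0.2, 0], [0, 0, 0, 0, 0, 0.5, 0], [0, 0, 0, 0, 0, 0.6, 0], [0, 0, 0, 0, 0, 0.4, 0], [0, 0, 0, 0, 0, 0.2, 0], [0, 0, 0, 0, 0, 0, 0], [0, 0, 0, 0, 0, 0, 0], [0, 0, 0, 0, 0, 0, 0]],
  ],
)

```text
t: 8.45
tool_pos: [543.1, -127.7, 301.1]
tcp_rot: [-0.571, 0.821, -0.0, 0.0]
force: [-0.5, 0.3, -2.8]
width: 0.199
grip_force: 58.7
```

Run:
```python
from h import *
togo([542,-129,298],159.6)
S=optics.get_image("scene")
cv2.imwrite("pics/s_b2.png",S[:,:,::-1])
p=readout.get_state()["tool_pos"];print("expected tip px",proj("scene",p-[0,0,255]),"rim px",proj("scene",[542,-129,35]))
cv2.imwrite("pics/b2.png",cv2.resize(S[155:215,225:285],None,fx=10,fy=10,interpolation=2)[:,:,::-1])
```

```text
t 8.45 pos [ 543.1 -127.7  301.1] yaw 159.6 za [ 0.001 -0.    -1.   ] F [-0.5  0.3 -2.8] w 0.199 grip 58.7 
togo shift/20,turn/pi [0.08 0.03 0.16] [-0.0002  0.0001  0.0002]
expected tip px [254.6166148 194.7309093] rim px [254.78400451 197.63804397]
```

View pics/b2.png

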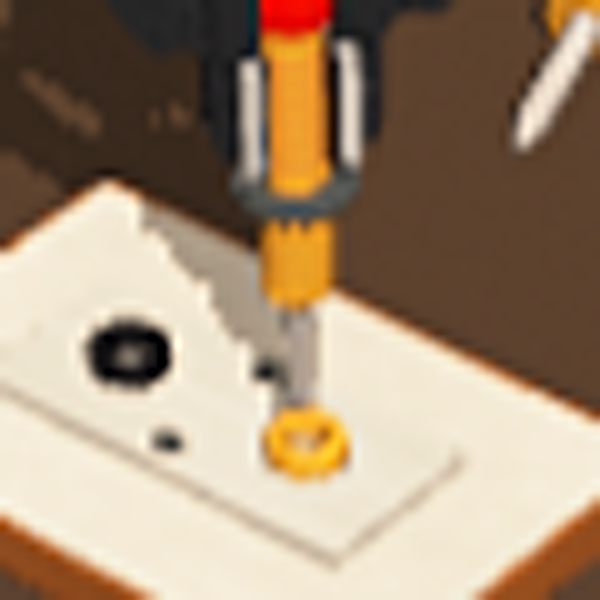

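The point is right above the brass bush, with its tip at about (254.6,195.1) and the rim centre at about (255.15,197.9). The tip agrees with the arm's own kinematics, so I'll shift about 1.4 mm and lower into the bush.

Call:
arm_command(
  increments=[
    [[0, 0, 0, 0.05, 0.05, 0, 0], [0, 0, 0, 0, 0, 0, 0], [0, 0, 0, 0, 0, 0.2, 0], [0, 0, 0, 0, 0, 0.2, 0], [0, 0, 0, 0, 0, 0.2, 0], [0, 0, 0, 0, 0, 0.2, 0], [0, 0, 0, 0, 0, 0.0, 0], [0, 0, 0, 0, 0, 0, 0]],
  ],
)

```text
t: 9.17
tool_pos: [541.4, -128.5, 284.2]
tcp_rot: [-0.571, 0.821, 0.0, -0.0]
force: [-0.1, 0.6, -3.1]
width: 0.202
grip_force: 58.7
```

Run:
```python
from h import *
togo([541.8,-128.3,278],159.6)
```

```text
t 9.17 pos [ 541.4 -128.5  284.2] yaw 159.6 za [-0.001 -0.    -1.   ] F [-0.1  0.6 -3.1] w 0.202 grip 58.7 
togo shift/20,turn/pi [-0.01 -0.01  0.31] [ 0.0003 -0.0001  0.    ]
```

Call:
arm_command(
  increments=[
    [[0, 0, 0, 0, 0, 0.1, 0], [0, 0, 0, 0, 0, 0.1, 0], [0, 0, 0, 0, 0, 0.1, 0], [0, 0, 0, 0, 0, 0.0, 0], [0, 0, 0, 0, 0, 0, 0], [0, 0, 0, 0, 0, 0, 0], [0, 0, 0, 0, 0, 0.0, 0], [0, 0, 0, 0, 0, 0, 0]],
  ],
)

```text
t: 9.83
tool_pos: [541.6, -128.4, 278.8]
tcp_rot: [-0.571, 0.821, -0.0, 0.0]
force: [1.2, 0.3, -3.2]
width: 0.2
grip_force: 58.7
```

Call:
arm_command(
  increments=[
    [[0, 0, 0, 0, 0, 0.05, 0], [0, 0, 0, 0, 0, 0.05, 0], [0, 0, 0, 0, 0, 0, 0], [0, 0, 0, 0, 0, 0.0, 0], [0, 0, 0, 0, 0, 0, 0], [0, 0, 0, 0, 0, 0, 0], [0, 0, 0, 0, 0, 0.0, 0], [0, 0, 0, 0, 0, 0, 0]],
  ],
)

```text
t: 10.5
tool_pos: [541.6, -128.4, 276.7]
tcp_rot: [-0.571, 0.821, -0.0, 0.0]
force: [-0.0, 0.7, -2.9]
width: 0.2
grip_force: 58.7
```

Call:
arm_command(
  increments=[
    [[0, 0, 0, 0, 0, 0.05, 0], [0, 0, 0, 0, 0, 0.05, 0], [0, 0, 0, 0, 0, 0, 0], [0, 0, 0, 0, 0, 0.0, 0], [0, 0, 0, 0, 0, 0, 0], [0, 0, 0, 0, 0, 0, 0], [0, 0, 0, 0, 0, 0.0, 0], [0, 0, 0, 0, 0, 0, 0]],
  ],
)

```text
t: 11.17
tool_pos: [541.7, -128.4, 274.9]
tcp_rot: [-0.571, 0.821, -0.0, 0.0]
force: [-0.5, 1.3, 1.0]
width: 0.197
grip_force: 59.0
```

Call:
arm_command(
  increments=[
    [[0, 0, 0, 0, 0, 0.05, 0], [0, 0, 0, 0, 0, 0.05, 0], [0, 0, 0, 0, 0, 0, 0], [0, 0, 0, 0, 0, 0.0, 0], [0, 0, 0, 0, 0, 0, 0], [0, 0, 0, 0, 0, 0, 0], [0, 0, 0, 0, 0, 0.0, 0], [0, 0, 0, 0, 0, 0, 0]],
  ],
)

```text
t: 11.83
tool_pos: [541.7, -128.4, 272.9]
tcp_rot: [-0.571, 0.821, -0.0, 0.0]
force: [0.6, 0.4, 5.4]
width: 0.198
grip_force: 59.4
```

Contact was felt at TCP z ≈ 275, about 4 N, and it is 8.6 N at 272.9. Pressing on in small steps.

Call:
arm_command(
  increments=[
    [[0, 0, 0, 0, 0, 0.04, 0], [0, 0, 0, 0, 0, 0.04, 0], [0, 0, 0, 0, 0, 0, 0], [0, 0, 0, 0, 0, 0.0, 0], [0, 0, 0, 0, 0, 0, 0], [0, 0, 0, 0, 0, 0, 0], [0, 0, 0, 0, 0, 0.0, 0], [0, 0, 0, 0, 0, 0, 0]],
  ],
)

```text
t: 12.5
tool_pos: [541.7, -128.4, 271.4]
tcp_rot: [-0.571, 0.821, -0.0, 0.0]
force: [-0.9, 0.3, 5.5]
width: 0.199
grip_force: 59.5
```

Call:
arm_command(
  increments=[
    [[0, 0, 0, 0, 0, 0.03, 0], [0, 0, 0, 0, 0, 0.02, 0], [0, 0, 0, 0, 0, 0, 0], [0, 0, 0, 0, 0, 0.0, 0], [0, 0, 0, 0, 0, 0, 0], [0, 0, 0, 0, 0, 0, 0], [0, 0, 0, 0, 0, 0.0, 0], [0, 0, 0, 0, 0, 0, 0]],
  ],
)

```text
t: 13.17
tool_pos: [541.7, -128.5, 270.5]
tcp_rot: [-0.571, 0.821, -0.0, 0.0]
force: [-0.9, 0.8, 6.5]
width: 0.198
grip_force: 59.6
```

Call:
arm_command(
  increments=[
    [[0, 0, 0, 0, 0, 0.03, 0], [0, 0, 0, 0, 0, 0.02, 0], [0, 0, 0, 0, 0, 0, 0], [0, 0, 0, 0, 0, 0.0, 0], [0, 0, 0, 0, 0, 0, 0], [0, 0, 0, 0, 0, 0, 0], [0, 0, 0, 0, 0, 0.0, 0], [0, 0, 0, 0, 0, 0, 0]],
  ],
)

```text
t: 13.83
tool_pos: [541.7, -128.5, 269.6]
tcp_rot: [-0.571, 0.821, -0.0, 0.0]
force: [-1.2, -0.1, 7.2]
width: 0.196
grip_force: 59.8
```

Call:
arm_command(
  increments=[
    [[0, 0, 0, 0, 0, 0.02, 0], [0, 0, 0, 0, 0, 0.02, 0], [0, 0, 0, 0, 0, 0, 0], [0, 0, 0, 0, 0, 0.0, 0], [0, 0, 0, 0, 0, 0, 0], [0, 0, 0, 0, 0, 0, 0], [0, 0, 0, 0, 0, 0.0, 0], [0, 0, 0, 0, 0, 0, 0]],
  ],
)

```text
t: 14.5
tool_pos: [541.8, -128.4, 268.9]
tcp_rot: [-0.571, 0.821, -0.0, 0.0]
force: [-2.1, 0.3, 8.3]
width: 0.202
grip_force: 59.8
```

Call:
arm_command(
  increments=[
    [[0, 0, 0, 0, 0, 0.02, 0], [0, 0, 0, 0, 0, 0.02, 0], [0, 0, 0, 0, 0, 0, 0], [0, 0, 0, 0, 0, 0.0, 0], [0, 0, 0, 0, 0, 0, 0], [0, 0, 0, 0, 0, 0, 0], [0, 0, 0, 0, 0, 0.0, 0], [0, 0, 0, 0, 0, 0, 0]],
  ],
)

```text
t: 15.17
tool_pos: [541.7, -128.4, 267.9]
tcp_rot: [-0.571, 0.821, -0.0, 0.0]
force: [-0.5, -0.5, 6.5]
width: 0.199
grip_force: 59.8
```

Call:
arm_command(
  increments=[
    [[0, 0, 0, 0, 0, 0.02, 0], [0, 0, 0, 0, 0, 0.02, 0], [0, 0, 0, 0, 0, 0, 0], [0, 0, 0, 0, 0, 0.0, 0], [0, 0, 0, 0, 0, 0, 0], [0, 0, 0, 0, 0, 0, 0], [0, 0, 0, 0, 0, 0.0, 0], [0, 0, 0, 0, 0, 0, 0]],
  ],
)

```text
t: 15.83
tool_pos: [541.6, -128.4, 266.7]
tcp_rot: [-0.571, 0.821, -0.0, 0.0]
force: [0.9, -1.0, 2.1]
width: 0.198
grip_force: 59.2
```

The force peaked at 11.5 N and fell to about 5 N, so the spring has tripped or nearly so. One small step more to be sure it is past 7.5 mm.

Call:
arm_command(
  increments=[
    [[0, 0, 0, 0, 0, 0.02, 0], [0, 0, 0, 0, 0, 0.01, 0], [0, 0, 0, 0, 0, 0, 0], [0, 0, 0, 0, 0, 0.0, 0], [0, 0, 0, 0, 0, 0, 0], [0, 0, 0, 0, 0, 0, 0], [0, 0, 0, 0, 0, 0.0, 0], [0, 0, 0, 0, 0, 0, 0]],
  ],
)

```text
t: 16.5
tool_pos: [541.5, -128.4, 266.0]
tcp_rot: [-0.571, 0.821, 0.0, -0.0]
force: [1.5, -0.6, 0.7]
width: 0.201
grip_force: 58.9
```

The force is now about 4 N, with 9 mm of travel since contact, so the spring has tripped without reaching the stop. Lifting out and back to the stand.

Call:
arm_command(
  increments=[
    [[0, 0, 0, 0, 0, -0.2, 0], [0, 0, 0, 0, 0, -0.5, 0], [0, 0, 0, 0, 0, -0.8, 0], [0, 0, 0, 0, 0, -0.9, 0], [0, 0, 0, 0, 0, -0.9, 0], [0, 0, 0, 0, 0, -0.9, 0], [0, 0, 0, 0, 0, -0.7, 0], [0, 0, 0, 0, 0, -0.5, 0]],
  ],
)

```text
t: 17.17
tool_pos: [541.2, -128.4, 376.1]
tcp_rot: [-0.571, 0.821, -0.0, 0.0]
force: [0.7, -0.8, -2.9]
width: 0.201
grip_force: 59.2
```

Run:
```python
from h import *
togo([508.6,158.5,374],159.6)
S=optics.get_image("scene");cv2.imwrite("pics/s_up.png",S[:,:,::-1])
```

```text
t 17.17 pos [ 541.2 -128.4  376.1] yaw 159.6 za [ 0.001  0.    -1.   ] F [ 0.7 -0.8 -2.9] w 0.201 grip 59.2 
togo shift/20,turn/pi [-12.88   6.53   0.1 ] [-0.0002  0.0002  0.    ]
```

Call:
arm_command(
  increments=[
    [[0, 0, 0, -0.4, 0.2, 0, 0], [0, 0, 0, -0.8, 0.41, 0, 0], [0, 0, 0, -0.9, 0.46, 0, 0], [0, 0, 0, -0.9, 0.46, 0, 0], [0, 0, 0, -0.9, 0.46, 0, 0], [0, 0, 0, -0.9, 0.46, 0, 0], [0, 0, 0, -0.9, 0.46, 0, 0], [0, 0, 0, -0.9, 0.46, 0, 0]],
  ],
)

```text
t: 17.88
tool_pos: [523.5, 20.0, 372.9]
tcp_rot: [-0.571, 0.821, 0.001, -0.001]
force: [0.5, -0.1, -3.1]
width: 0.197
grip_force: 59.2
```

Call:
arm_command(
  increments=[
    [[0, 0, 0, -0.9, 0.46, 0, 0], [0, 0, 0, -0.9, 0.46, 0, 0], [0, 0, 0, -0.9, 0.46, 0, 0], [0, 0, 0, -0.9, 0.46, 0, 0], [0, 0, 0, -0.9, 0.46, 0, 0], [0, 0, 0, -0.9, 0.46, 0, 0], [0, 0, 0, -0.6, 0.3, 0, 0], [0, 0, 0, -0.28, 0.13, 0, 0]],
  ],
)

```text
t: 18.55
tool_pos: [507.7, 160.4, 373.2]
tcp_rot: [-0.571, 0.821, 0.0, -0.001]
force: [-0.2, -0.1, -2.5]
width: 0.201
grip_force: 59.2
```

Call:
arm_command(
  increments=[
    [[0, 0, 0, 0, 0, 0, 0], [0, 0, 0, 0, 0, 0, 0], [0, 0, 0, 0, 0, 0.3, 0], [0, 0, 0, 0, 0, 0.3, 0], [0, 0, 0, 0, 0, 0.3, 0], [0, 0, 0, 0, 0, 0.3, 0], [0, 0, 0, 0, 0, 0, 0], [0, 0, 0, 0, 0, 0, 0]],
  ],
)

```text
t: 19.22
tool_pos: [508.3, 158.4, 349.5]
tcp_rot: [-0.571, 0.821, -0.0, -0.001]
force: [0.8, 0.2, -2.6]
width: 0.196
grip_force: 59.2
```

Run:
```python
from h import *
togo([508.6,158.5,345],159.6)
S=optics.get_image("scene");cv2.imwrite("pics/s_h.png",S[:,:,::-1])
L=cv2.imread("pics/s_lift.png")[:,:,::-1]
# hue profile: column centre of barrel (brass) and nose below
for n,im in(("lift",L),("now",S)):
    print(n,"brass",blobs(im,(12,150,100),(25,255,255),(325,150,360,250),15))
```

```text
t 19.22 pos [508.3 158.4 349.5] yaw 159.6 za [-0.001 -0.001 -1.   ] F [ 0.8  0.2 -2.6] w 0.196 grip 59.2 
togo shift/20,turn/pi [-0.01 -0.01  0.22] [ 0.0002 -0.0004 -0.0001]
lift brass [(np.int32(110), array([344.8, 194.7]), array([341, 186,   8,  19])), (np.int32(90), array([341.6, 212. ]), array([337, 207,  10,  11])), (np.int32(538), array([339.8, 240.2]), array([325, 229,  35,  21]))]
now brass [(np.int32(100), array([343.9, 203.8]), array([340, 195,   8,  18])), (np.int32(87), array([340.8, 220.6]), array([336, 216,  11,  10])), (np.int32(513), array([339.8, 240.5]), array([325, 229,  35,  21]))]
```

Call:
arm_command(
  increments=[
    [[0, 0, 0, 0, 0.02, 0.1, 0], [0, 0, 0, 0, 0, 0.2, 0], [0, 0, 0, 0, 0, 0.4, 0], [0, 0, 0, 0, 0, 0.5, 0], [0, 0, 0, 0, 0, 0.5, 0], [0, 0, 0, 0, 0, 0.5, 0], [0, 0, 0, 0, 0, 0.2, 0], [0, 0, 0, 0, 0, 0, 0]],
  ],
)

```text
t: 19.93
tool_pos: [507.5, 158.6, 300.4]
tcp_rot: [-0.571, 0.821, 0.0, -0.001]
force: [0.2, -0.5, -3.0]
width: 0.199
grip_force: 59.2
```

Call:
arm_command(
  increments=[
    [[0, 0, 0, 0, 0, 0.1, 0], [0, 0, 0, 0, 0, 0.1, 0], [0, 0, 0, 0, 0, 0.1, 0], [0, 0, 0, 0, 0, 0.1, 0], [0, 0, 0, 0, 0, 0.1, 0], [0, 0, 0, 0, 0, 0, 0], [0, 0, 0, 0, 0, 0, 0], [0, 0, 0, 0, 0, 0, 0]],
  ],
)

```text
t: 20.6
tool_pos: [508.0, 158.9, 292.2]
tcp_rot: [-0.571, 0.821, -0.0, 0.0]
force: [0.3, 0.3, -3.5]
width: 0.202
grip_force: 59.2
```

```bash
python3 -c "
from h import *
togo([508.3,158.6,263],159.6)"
```

```text
t 20.6 pos [508.  158.9 292.2] yaw 159.6 za [ 0.  0. -1.] F [ 0.3  0.3 -3.5] w 0.202 grip 59.2 
togo shift/20,turn/pi [ 0.01 -0.02  1.46] [-0.0001  0.      0.0001]
```

The barrel has entered the hole without contact, so I'll go on down.

Call:
arm_command(
  increments=[
    [[0, 0, 0, 0, 0, 0.2, 0], [0, 0, 0, 0, 0, 0.25, 0], [0, 0, 0, 0, 0, 0.25, 0], [0, 0, 0, 0, 0, 0.25, 0], [0, 0, 0, 0, 0, 0.2, 0], [0, 0, 0, 0, 0, 0.1, 0], [0, 0, 0, 0, 0, 0, 0], [0, 0, 0, 0, 0, 0, 0]],
  ],
)

```text
t: 21.27
tool_pos: [508.0, 158.9, 267.0]
tcp_rot: [-0.571, 0.821, -0.0, -0.0]
force: [-0.2, 0.2, -3.5]
width: 0.197
grip_force: 59.2
```

Call:
arm_command(
  increments=[
    [[0, 0, 0, 0, 0, 0.05, 0], [0, 0, 0, 0, 0, 0.05, 0], [0, 0, 0, 0, 0, 0, 0], [0, 0, 0, 0, 0, 0, 0], [0, 0, 0, 0, 0, 0, 0], [0, 0, 0, 0, 0, 0, 0], [0, 0, 0, 0, 0, 0, 0], [0, 0, 0, 0, 0, 0, 0]],
  ],
)

```text
t: 21.93
tool_pos: [507.9, 158.9, 265.1]
tcp_rot: [-0.571, 0.821, 0.0, 0.0]
force: [-0.1, 0.2, -2.3]
width: 0.201
grip_force: 59.2
```

Call:
arm_command(
  increments=[
    [[0, 0, 0, 0, 0, 0.05, 0], [0, 0, 0, 0, 0, 0.02, 0], [0, 0, 0, 0, 0, 0, 0], [0, 0, 0, 0, 0, 0, 0], [0, 0, 0, 0, 0, 0, 0], [0, 0, 0, 0, 0, 0, 0], [0, 0, 0, 0, 0, 0, 0], [0, 0, 0, 0, 0, 0, 0]],
  ],
)

```text
t: 22.6
tool_pos: [507.9, 158.9, 263.7]
tcp_rot: [-0.571, 0.821, -0.0, 0.0]
force: [0.7, 0.3, -3.0]
width: 0.199
grip_force: 59.2
```

Call:
arm_command(
  increments=[
    [[0, 0, 0, 0, 0, 0.04, 0], [0, 0, 0, 0, 0, 0.02, 0], [0, 0, 0, 0, 0, 0, 0], [0, 0, 0, 0, 0, 0, 0], [0, 0, 0, 0, 0, 0, 0], [0, 0, 0, 0, 0, 0, 0], [0, 0, 0, 0, 0, 0, 0], [0, 0, 0, 0, 0, 0, 0]],
  ],
)

```text
t: 23.27
tool_pos: [508.0, 158.9, 263.0]
tcp_rot: [-0.571, 0.821, -0.0, 0.0]
force: [-3.6, 0.4, 5.1]
width: 0.194
grip_force: 59.9
```

The flange is seated, with the same reading as at the grasp. Releasing and rising.

Call:
arm_command(
  increments=[
    [[0, 0, 0, 0, 0, 0, 0.22], [0, 0, 0, 0, 0, 0, 0.24], [0, 0, 0, 0, 0, 0, 0.27], [0, 0, 0, 0, 0, 0, 0.32], [0, 0, 0, 0, 0, 0, 0.4], [0, 0, 0, 0, 0, 0, 0.55], [0, 0, 0, 0, 0, 0, 0.7], [0, 0, 0, 0, 0, 0, 0.8]],
  ],
)

```text
t: 23.93
tool_pos: [508.0, 158.9, 262.5]
tcp_rot: [-0.571, 0.821, -0.0, 0.0]
force: [0.0, -0.3, 0.1]
width: 0.794
grip_force: 0.0
```

Call:
arm_command(
  increments=[
    [[0, 0, 0, 0, 0, 0, 0.9], [0, 0, 0, 0, 0, -0.3, 0.9], [0, 0, 0, 0, 0, -0.6, 0.9], [0, 0, 0, 0, 0, -0.9, 0.9], [0, 0, 0, 0, 0, -0.9, 0.9], [0, 0, 0, 0, 0, -0.9, 0.9], [0, 0, 0, 0, 0, -0.9, 0.9], [0, 0, 0, 0, 0, -0.9, 0.9]],
  ],
)

```text
t: 24.6
tool_pos: [507.8, 158.8, 371.9]
tcp_rot: [-0.571, 0.821, 0.0, 0.0]
force: [-0.1, -0.7, -0.1]
width: 0.898
grip_force: 0.0
```

Call:
arm_command(
  increments=[
    [[0, 0, 0, 0, 0, -0.9, 0.9], [0, 0, 0, 0, 0, -0.5, 0.9], [0, 0, 0, 0.5, 0, 0, 0.9], [0, 0, 0, 1, 0, 0, 0.9], [0, 0, 0, 1, 0, 0, 0.9], [0, 0, 0, 1, 0, 0, 0.9], [0, 0, 0, 1, 0, 0, 0.9], [0, 0, 0, 1, 0, 0, 0.9]],
  ],
)

```text
t: 25.27
tool_pos: [468.0, 53.4, 397.4]
tcp_rot: [-0.571, 0.821, 0.0, -0.001]
force: [0.1, -0.2, 0.4]
width: 0.896
grip_force: 0.0
```

Run:
```python
from h import *
togo([508,158.9,404],159.6)
S=optics.get_image("scene");T=optics.get_image("top")
S0=cv2.imread("pics/scene0.png")[:,:,::-1]
for im in(S0,S):print(blobs(im,(0,200,120),(5,255,255),(325,205,375,300)),blobs(im,(100,120,60),(125,255,255),(325,205,375,300)))
a=cv2.resize(S[205:300,305:380],None,fx=5,fy=5,interpolation=2);b=cv2.resize(T[190:285,175:250],None,fx=5,fy=5,interpolation=2)
cv2.imwrite("pics/end.png",np.hstack([a,b])[:,:,::-1])
```

```text
t 25.27 pos [468.   53.4 397.4] yaw 159.6 za [-0.002 -0.001 -1.   ] F [ 0.1 -0.2  0.4] w 0.896 grip 0.0 
togo shift/20,turn/pi [-5.64 -0.03 -0.34] [ 0.0005 -0.0004 -0.0001]
[(np.int32(74), array([340.6, 221.5]), array([336, 217,  10,  10]))] [(np.int32(52), array([348.4, 252.9]), array([346, 248,   6,  11]))]
[(np.int32(71), array([340.7, 221.6]), array([336, 217,  10,  10]))] [(np.int32(52), array([348.4, 252.9]), array([346, 248,   6,  11]))]
```

View pics/end.png

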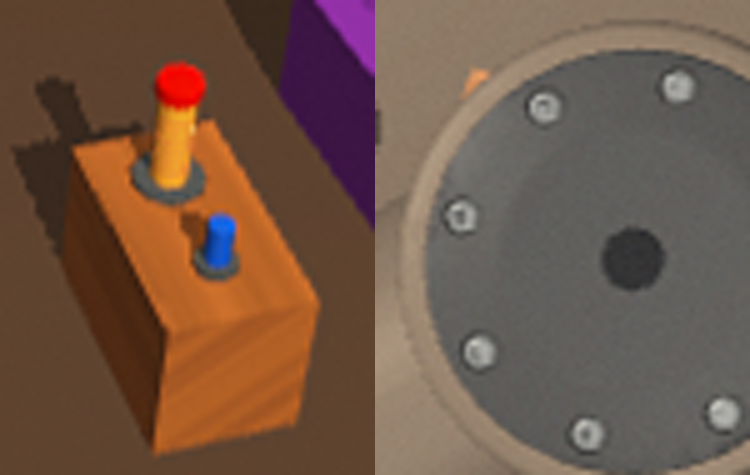

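The punch stands home exactly as at the start, with its cap at (340.7,221.6) against (340.6,221.5) before. The nail set has not moved and the gripper is clear. Handing in.

```bash
python3 -c "
from workcell import order
print(order.job_done())"
```

```text
the job is handed in; nothing more can be done
None
```

I marked the plug through the brass bush: the spring tripped at about 11.5 N, well under 20 N. The punch is back upright and home in its stand, the nail set is where it was, I moved nothing else, and the job is handed in; no verdict came back.

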